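Snap the die grinder into its spring-clip rack

ROBOT

A 6-joint arm with a two-finger parallel gripper is mounted at the origin on the work surface. World frame = base frame: x ahead of the robot, y to its left, z up, the work surface at z = 0. Lengths are in m, angles in rad, forces in N, time in s.
With the tool pointing down it reaches from about 0.3 to 0.875 m from the base axis. Payload 6.4 kg.
Tool frame: the origin (TCP) lies between the finger pads; the fingertips stand 22 mm ahead of it and the grasp point (between the pads) lies 3 mm ahead of it (ctrl.tips_ahead is the z of the fingertips in the tool frame, in m); z points along the fingers, y is the direction in which the jaws open and shut (so a half turn about z gives the same grasp; the last joint's range is limited). The gripper opens to 88 mm and grips with 3 to 60 N. Pads are 18 mm wide; open, the fingers measure 123 mm over their backs; the gripper's body (75 mm by 187 mm) begins 45 mm behind the grasp point.
Start: joints at [1.001, 0.181, 1.607, -0, 1.354, -0.206], TCP at [0.205, 0.537, 0.261] pointing down, gripper open.
Joint ranges: [-2.99, 2.99], [-0.89, 2.07], [0.3, 2.58], [-1.14, 4.28], [0, 2.63], [-3.12, 3.12]. Speed limits (rad/s): [2.57, 2.57, 3.01, 3.14, 3.14, 3.14].

INTERFACE

Orientations are given as [roll, pitch, yaw] about the fixed x, y, z axes, in that order (R = Rz(yaw) Ry(pitch) Rx(roll)).
In Python, from station import ctrl, imaging, order gives the robot as it stands. The module is installed in compiled form; this text tells all that it offers.
- The arm moves only by the shell command python3 -m creep 'ROWS' [FORCE]. ROWS is JSON, a list of rows, each a list of 3 entries, a list of its own where there are three numbers: the turn, a rotation vector about the tool's x, y, z in units of 6 degrees (1.0 is 6 degrees), then the shift along the tool's x, y, z in units of 25 mm (1.0 is 25 mm), then the opening, from -1 (shut) to 1 (fully open), so that 0 is half open. In form: [[[rx, ry, rz], [dx, dy, dz], gripper], ...]. A call has 1 to 5 rows; each row shifts and turns the commanded pose from where the row before left it, along the tool's axes as they then stand; what a row does not reach is not made up. A row lasts 1/12 s, in which the tool goes at most 41.7 mm and 7.16 degrees, less where a joint would pass 70% of its speed; a pose out of reach is approached as far as the arm can. A call is refused whole if a number of a shift passes 1 or a number of a turn 1, either way. A call with a gripper value outside its range is refused whole. The fingers move at their own pace and stop on an object; FORCE is the grip in N (left out, the last holds). Time passes only in rows, so rows that do not move let the fingers close. It gives the time, the measured TCP pose, the force and the opening at its end, in the units of the state.
- ctrl.read_state(): the state, without advancing time (a new reading comes with each control period).
- imaging.grab_frame(name): name is "scene" or "top"; returns a dict with "color" (420x560x3 uint8, red, green, blue), "fx", "fy", "cx", "cy" (pixels), "D" ([k1, k2, p1, p2, k3] as OpenCV has them; the pictures are not rectified), "rvec" (rotation vector, rad) and "tvec" (3), from world to camera coordinates, as OpenCV has them. Camera axes: x right, y down, z forward; pixel columns grow to the right and rows downward; lengths in m; the calibration is good to about 2 mm. A picture is of the moment at which its call begins. There is no depth.
- order.job_done(): hands the job in, once; it reports no verdict.
The state is a dict: "clock": time; "joint_positions": joint angles; "joint_vel": joint speeds; "joint_efforts": joint torques, N m; "ee_pos": TCP position; "ee_rot": TCP orientation; "contact_force": force on the tool from outside, world axes, zero at the start; "torque": the same for the moment, N m; "gripper_width": finger opening in m.
Only numpy, scipy, OpenCV 4.12 (cv2) and the standard library are available. Lean on these libraries where they do the work, as an engineer would, in place of code of your own. Each camera call takes 0.05 s, during which the arm holds its last target. There are 200 camera calls.

TASK

Pick the orange air grinder up off its wooden rest and press it down into the clip rack until both spring clips snap round its barrel and it lies fully home, centred between the two clips, burr towards the rail's red end, then let go. The rail stands on soft rubber mounts and gives way under the push, so keep pressing until you feel the clips snap, but gently: never push on the rail with 30 N or more, do not drop the grinder, and leave the things around it where they are.

Things in the scene. Friction and masses are not known exactly. Their poses are not given: they have to be found in the camera images.
- grinder_center (a point): Middle of the grinder's barrel, on its axis. Straight air die grinder: smooth orange barrel 24 mm in diameter, 120 mm long, thin black ring near each end; steel nose and small burr at one end, brass air fitting at the other; 205 mm in all, 280 to 440 g. Its x axis runs along the barrel to the burr; it may be rolled about it. At first it lies level on the rest, axis 55 mm above the bench. Grasp across the middle.
- burr_tip (a point): The tip of the grinder's burr, 113 mm from the barrel's middle along its x axis.
- rest: Wooden rest (fixed), 130 x 60 mm: a 10 mm base board and two cradles, 45 mm either side of its middle, in which the barrel lies. Between the cradles 76 mm of the barrel are free for the fingers, down to the board. Origin at the bench, under its middle; x runs along the grinder.
- seat (a point): Where the barrel's middle must finally lie: on the rail's centre line, half-way between the two clips, 94 mm above the bench (a fixed point: the place with the unloaded rail, whose sinking is not measured). x runs along the rail to its red end, z up. 70 mm of it between the clips stay free for the fingers; the rail is 32 mm below this point.
- clip_front (a point): The spring clip near the rail's red end, 42 mm from the seat along x, at the height of the seat. Each clip is 14 mm long: two steel spring fingers, rounded lips 13 mm apart with flared mouths above, open upwards, up to 24 mm above this point. A barrel coming down meets the lips with its axis about 22 mm above this point and is through when the axis is about 10 mm above it. Both clips together take about 12 to 20 N to snap.
- clip_rear (a point): The other, equal clip, 42 mm from the seat towards the rail's plain end.
- rack: The rack's base (fixed), 190 x 75 mm, origin at the bench, x to the red end. On it a blue rail (190 x 32 mm) with the clips stands on rubber mounts: it gives way from a push of about 5 N on, by an unmeasured amount, down to a hard stop 40 mm below, met at about 23 N, and rises when let go. It sinks 15 to 35 mm before the clips snap. At the snap the push felt falls by 4 to 7 N; a slow push of 21 or 22 N snaps both for certain.
- mallet_head: Bystander: stone carver's round wooden mallet standing on its head, 68 mm across, 172 mm tall; origin at its underside.
- polish_tin: Bystander: round tin, 72 mm across, 70 mm tall; origin at its underside.
- marble_offcut: Bystander: stepped piece of marble, 70 x 55 x 65 mm; origin at its underside.
Not all that is in view belongs to the job. What is meant by the part that bears grinder_center is not white, and is the larger of those in its own colour.

How it is judged:
By the outcome, as a careful person would: the job done as asked, in the order asked, and still so for the second after the job is handed in, with the robot touching nothing.
It also fails if it takes over 66 s, if anything falls off the work surface, if the arm or the gripper's body presses on something with over 40 N, if the wrist force passes 120 N, or if a joint passes its speed limit or range.

## Working session

There is one attempt and no reset: what is moved stays moved. The work goes in short steps, Python scripts to look and compute and a shell command to move; the robot and the scene stay as the last step left them, time stands still between calls to the robot, and variables do not carry over. Pictures are saved under pics/ and viewed, about 8 in all and at most 12, crops included, and the job is handed in when it is done.

```bash
mkdir -p pics
cat > h.py <<'E'
import numpy as np, cv2
from station import ctrl, imaging, order
def cam(n):
    f=imaging.grab_frame(n); f['K']=np.array([[f['fx'],0,f['cx']],[0,f['fy'],f['cy']],[0,0,1.]]); f['D']=np.array(f['D'],float)
    f['R']=cv2.Rodrigues(np.array(f['rvec'],float))[0]; f['t']=np.array(f['tvec'],float).ravel(); return f
def ray(f,px,z):
    u=cv2.undistortPoints(np.array(px,float).reshape(-1,1,2),f['K'],f['D']).reshape(-1,2)
    d=np.c_[u,np.ones(len(u))]@f['R']; c=-f['R'].T@f['t']
    return c+d*((z-c[2])/d[:,2])[:,None]
def proj(f,P): return cv2.projectPoints(np.array(P,float).reshape(-1,1,3),np.array(f['rvec'],float),f['t'],f['K'],f['D'])[0].reshape(-1,2)
def save(f,n): cv2.imwrite('pics/'+n,f['color'][:,:,::-1])
E
python3 - <<'E'
from h import *
for n in('scene','top'):
    f=cam(n); save(f,n+'0.png'); print(n,-f['R'].T@f['t'],f['fx'])
    np.savez(n+'0.npz',**f)
print(ctrl.read_state(), ctrl.tips_ahead)
E
```

```text
scene [1.26024118 0.15999458 0.74935794] 439.37797804215467
top [0.42180136 0.07063406 1.28824057] 523.6477685925893
{'clock': 0.1, 'joint_positions': array([ 1.00071166e+00,  1.81478183e-01,  1.60788966e+00,  1.23348878e-05,
        1.35380185e+00, -2.06291053e-01]), 'joint_vel': array([ 0.00101717, -0.00116032, -0.00296266, -0.00122098,  0.00103882,
        0.00294793]), 'joint_efforts': array([ 9.73162314e-04, -4.34821415e+01, -3.42696941e+01,  7.03218975e-02,
        3.38870881e-02, -5.83731685e-05]), 'ee_pos': array([0.20432929, 0.5369972 , 0.25990264]), 'ee_rot': array([-3.14005151e+00, -3.34813732e-04,  2.77779612e+00]), 'contact_force': array([ 0.80235099, -0.42142588, -0.20857077]), 'torque': array([0.01524031, 0.03878134, 0.06707819]), 'gripper_width': 0.08806396619208949} 0.022
```

View pics/scene0.png

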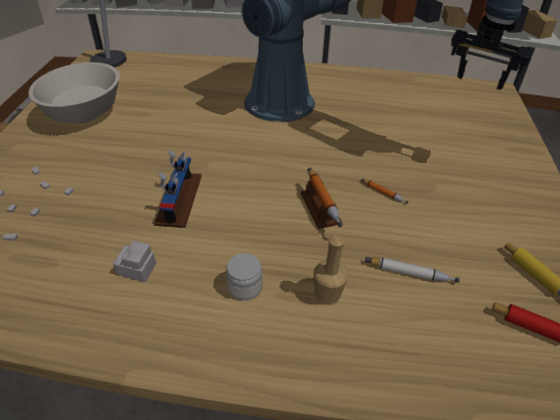

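View pics/top0.png

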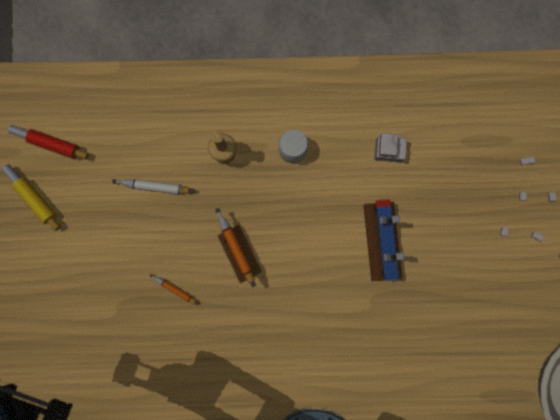

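Candidates: the large orange on the rest (top 238,250; scene 322,195), the small orange (top 178,290), and the white, yellow and red grinders at (155,186), (33,200) and (52,144). I choose the large orange on the rest; the rack with its red end is at top (388,240).

```bash
cat > m.py <<'E'
from h import *
def mask(f,lo,hi,box):
    h=cv2.cvtColor(f['color'],cv2.COLOR_RGB2HSV); m=cv2.inRange(h,lo,hi); o=np.zeros_like(m); x0,y0,x1,y1=box; o[y0:y1,x0:x1]=m[y0:y1,x0:x1]; return o
def rect(f,m,z):
    c=max(cv2.findContours(m,cv2.RETR_EXTERNAL,cv2.CHAIN_APPROX_NONE)[0],key=cv2.contourArea)
    P=ray(f,c.reshape(-1,2),z); r=cv2.minAreaRect((P[:,:2]*1000).astype(np.float32)); return r,cv2.boxPoints(r)
E
python3 - <<'E'
from m import *
f=cam('top'); g=cam('scene')
h=cv2.cvtColor(f['color'],cv2.COLOR_RGB2HSV)
for p in [(238,250),(232,238),(229,225),(225,268),(388,240),(384,204),(391,258),(374,250)]: print(p,h[p[1],p[0]],f['color'][p[1],p[0]])
mo=mask(f,(5,200,120),(14,255,255),(200,200,270,295))
print('orange',rect(f,mo,.055),(mo>0).sum())
mb=mask(f,(105,120,60),(125,255,255),(355,190,415,290)); mr=mask(f,(0,180,90),(4,255,255),(355,190,415,290))|mask(f,(175,180,90),(180,255,255),(355,190,415,290))
print('blue',rect(f,mb|mr,.062)); print('red',rect(f,mr,.062))
a=cv2.resize(f['color'][195:295,190:290],None,fx=4,fy=4,interpolation=2);b=cv2.resize(f['color'][195:295,340:440],None,fx=4,fy=4,interpolation=2)
c=cv2.resize(g['color'][145:245,140:240],None,fx=4,fy=4,interpolation=2);
d=cv2.resize(g['color'][150:250,280:380],None,fx=4,fy=4,interpolation=2)
im=np.vstack([np.hstack([a,b]),np.hstack([d,c])]); im=cv2.resize(im,(600,600));cv2.imwrite('pics/crop.png',im[:,:,::-1])
E
```

```text
(238, 250) [ 12 208 124] [124  64  23]
(232, 238) [ 13 216 123] [123  64  19]
(229, 225) [16 86 80] [80 67 53]
(225, 268) [ 19 128 128] [128 105  64]
(388, 240) [108 155  89] [35 56 89]
(384, 204) [  3 207 111] [111  30  21]
(391, 258) [45 12 41] [40 41 39]
(374, 250) [ 11 131  66] [66 45 32]
orange (((483.56793212890625, 168.74107360839844), (104.2841567993164, 13.411660194396973), 24.676807403564453), array([[433.38794, 153.06522],
       [438.9873 , 140.87836],
       [533.7479 , 184.41693],
       [528.14856, 196.60379]], dtype=float32)) 245
blue (((502.18310546875, -185.81097412109375), (67.95832824707031, 30.933835983276367), 3.2207653522491455), array([[ 467.3886 , -172.27754],
       [ 469.1266 , -203.16252],
       [ 536.9776 , -199.3444 ],
       [ 535.2396 , -168.45943]], dtype=float32))
red (((587.1277465820312, -181.32833862304688), (28.349502563476562, 9.528191566467285), 88.51219177246094), array([[ 581.9972 , -195.3746 ],
       [ 591.5222 , -195.62201],
       [ 592.2583 , -167.28207],
       [ 582.7333 , -167.03467]], dtype=float32))
```

View pics/crop.png

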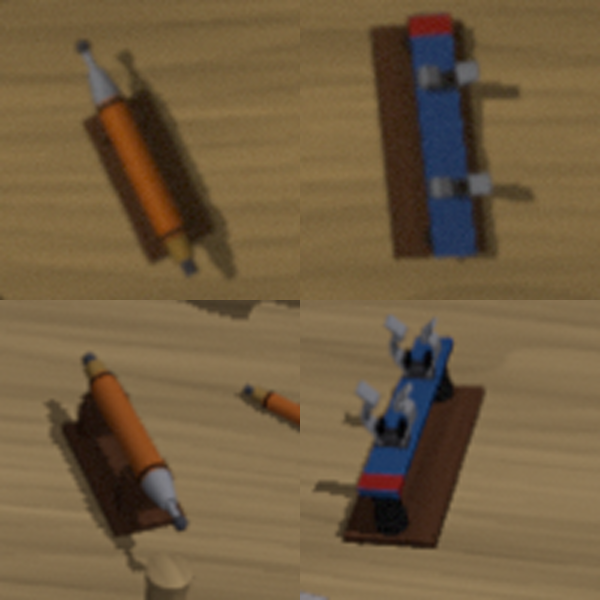

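Crop: the big orange barrel lies on the rest with its burr at upper left (top ≈217,210) and fitting at (253,284). The rail has its red end at the top (≈383,200) and clips at about (389,220) and (393,257).

Run:
```python
from m import *
K=np.ones((3,3),np.uint8)
for n,bo,br in(('top',(200,200,270,295),(355,190,415,290)),('scene',(295,160,350,235),(150,150,210,230))):
    f=cam(n)
    mo=mask(f,(5,170,60),(14,255,255),bo)
    if n=='scene':
        h=cv2.cvtColor(f['color'],cv2.COLOR_RGB2HSV); mo&=cv2.inRange(h,(0,0,95),(180,255,255))
    r,b=rect(f,mo,.055); print(n,'orange',np.round(r[0]),np.round(r[1]),np.round(b))
    mb=mask(f,(103,110,45),(128,255,255),br)|mask(f,(0,180,80),(5,255,255),br)|mask(f,(174,150,80),(180,255,255),br)
    mb=cv2.morphologyEx(mb,cv2.MORPH_CLOSE,np.ones((9,9)))
    r,b=rect(f,mb,.062); print('rail',np.round(r[0],1),np.round(r[1],1),np.round(b))
    if n=='top':
        print('burr,fit',ray(f,[(217.3,210.3),(253.3,284.3)],.055))
        P=lambda x,y:(340+x/3-.3,195+y/3-.3)
        R=ray(f,[P(408,17),P(452,14),P(433,256),P(474,256)],.062);print(R,R.mean(0))
        print('clip tips',ray(f,[P(420,80),P(478,72),P(431,187),P(490,183)],.116))
    else:
        Q=lambda x,y:(280+x/3-.3,150+(y-300)/3-.3); print('burr,fit',ray(f,[Q(181,525),Q(88,356)],.055))
        Q=lambda x,y:(140+(x-300)/3-.3,145+(y-300)/3-.3); print('rail',ray(f,[Q(358,491),Q(401,496),Q(440,338),Q(453,341)],.062))
```

```text
top orange [480. 171.] [117.  35.] [[420. 162.]
 [435. 130.]
 [541. 180.]
 [525. 212.]]
rail [ 500.9 -186.4] [185.   32.7] [[ 408. -176.]
 [ 410. -208.]
 [ 594. -197.]
 [ 592. -164.]]
burr,fit [[0.58067453 0.21061196 0.055     ]
 [0.4047324  0.12862648 0.055     ]]
[[ 0.58773297 -0.39788426  0.062     ]
 [ 0.58920529 -0.43192273  0.062     ]
 [ 0.40233502 -0.40304351  0.062     ]
 [ 0.40171331 -0.43394792  0.062     ]] [ 0.49524664 -0.41669961  0.062     ]
clip tips [[ 0.53290384 -0.38263454  0.116     ]
 [ 0.53782423 -0.425505    0.116     ]
 [ 0.45351896 -0.38467202  0.116     ]
 [ 0.45551433 -0.42764464  0.116     ]]
scene orange [472. 165.] [109.  19.] [[418. 151.]
 [426. 134.]
 [526. 180.]
 [518. 197.]]
rail [ 507.1 -182.4] [191.3  33.3] [[ 411. -171.]
 [ 412. -204.]
 [ 604. -194.]
 [ 602. -161.]]
burr,fit [[0.58250153 0.21310688 0.055     ]
 [0.39799171 0.12866876 0.055     ]]
rail [[ 0.59986022 -0.19244858  0.062     ]
 [ 0.60009601 -0.15856917  0.062     ]
 [ 0.409737   -0.18470509  0.062     ]
 [ 0.41214537 -0.17250361  0.062     ]]
```

```bash
python3 -m creep '[[[0,0,-1],[0,0,0],1],[[0,0,-1],[0,0,0],1],[[0,0,-1],[0,0,0],1],[[0,0,-1],[0,0,0],1]]' && python3 -m creep '[[[0,0,-1],[0,0,0],1],[[0,0,-1],[0,0,0],1],[[0,0,-1],[0,0,0],1],[[0,0,-0.6],[0,0,0],1],[[0,0,0],[0,0,0],1]]'
cat > go.py <<'E'
# remaining shift (tool axes, units of 25 mm) and turn (units of 6 deg): go.py x y z yawdeg (tool down, assumed roll=pi)
import sys; from h import *; from scipy.spatial.transform import Rotation as Ro
s=ctrl.read_state(); T=np.array([float(v) for v in sys.argv[1:4]]); Rc=Ro.from_euler('xyz',s['ee_rot']); Rt=Ro.from_euler('xyz',[180,0,float(sys.argv[4])],degrees=True)
print('t',s['clock'],'pos',s['ee_pos'].round(4),'rot',np.degrees(s['ee_rot']).round(2),'F',s['contact_force'].round(1),'M',s['torque'].round(2),'w',round(s['gripper_width'],4))
print('turn',(np.degrees((Rc.inv()*Rt).as_rotvec())/6).round(3),'shift in target axes',(Rt.inv().apply(T-s['ee_pos'])/.025).round(3))
E
python3 go.py .481 .166 .26 204.8
```

```text
clock: 0.63
ee_pos: [0.2046, 0.5373, 0.2606]
ee_rot: [-3.141, -0.0, -3.081]
contact_force: [0.7, -0.1, 0.6]
gripper_width: 0.0883
clock: 1.05
ee_pos: [0.2046, 0.5373, 0.2606]
ee_rot: [-3.141, -0.0, -2.707]
contact_force: [0.3, 0.4, -0.4]
gripper_width: 0.0884
t 1.05 pos [0.2046 0.5373 0.2606] rot [-1.7999e+02 -1.0000e-02 -1.5512e+02] F [ 0.3  0.4 -0.4] M [ 0.06 -0.04 -0.05] w 0.0884
turn [-0.001 -0.002  0.013] shift in target axes [ -3.807 -18.121   0.025]
```

```bash
python3 -m creep '[[[0,0,0],[-0.2,-1,0],1],[[0,0,0],[-0.2,-1,0],1],[[0,0,0],[-0.2,-1,0],1],[[0,0,0],[-0.2,-1,0],1],[[0,0,0],[-0.2,-1,0],1]]' >/dev/null; python3 -m creep '[[[0,0,0],[-0.2,-1,0],1],[[0,0,0],[-0.2,-1,0],1],[[0,0,0],[-0.2,-1,0],1],[[0,0,0],[-0.2,-1,0],1],[[0,0,0],[-0.2,-1,0],1]]'>/dev/null; python3 -m creep '[[[0,0,0],[-0.2,-1,0],1],[[0,0,0],[-0.2,-1,0],1],[[0,0,0],[-0.2,-1,0],1],[[0,0,0],[-0.2,-1,0],1],[[0,0,0],[-0.2,-1,0],1]]'>/dev/null; python3 -m creep '[[[0,0,0],[-0.2,-1,0],1],[[0,0,0],[-0.3,-1,0],1],[[0,0,0],[-0.3,-1,0],1],[[0,0,0],[0,-0.1,0],1],[[0,0,0],[0,0,0],1]]'
python3 go.py .481 .166 .13 204.8
python3 - <<'E'
from m import *
f=cam('scene');g=cam('top')
a=cv2.resize(f['color'][120:240,140:370],None,fx=3.4,fy=3.4,interpolation=2)
cv2.imwrite('pics/s1.png',a[:,:,::-1])
b=cv2.resize(g['color'][185:295,200:430],None,fx=3.4,fy=3.4,interpolation=2)
cv2.imwrite('pics/t1.png',b[:,:,::-1])
E
```

```text
clock: 2.72
ee_pos: [0.4809, 0.1652, 0.2606]
ee_rot: [3.141, -0.0, -2.714]
contact_force: [-0.7, -0.1, -0.0]
gripper_width: 0.0877
t 2.7167 pos [0.4809 0.1652 0.2606] rot [ 1.7999e+02 -2.0000e-02 -1.5549e+02] F [-0.7 -0.1 -0. ] M [ 0.05  0.03 -0.06] w 0.0877
turn [ 0.002 -0.003 -0.049] shift in target axes [-0.017  0.026  5.223]
```

View pics/s1.png

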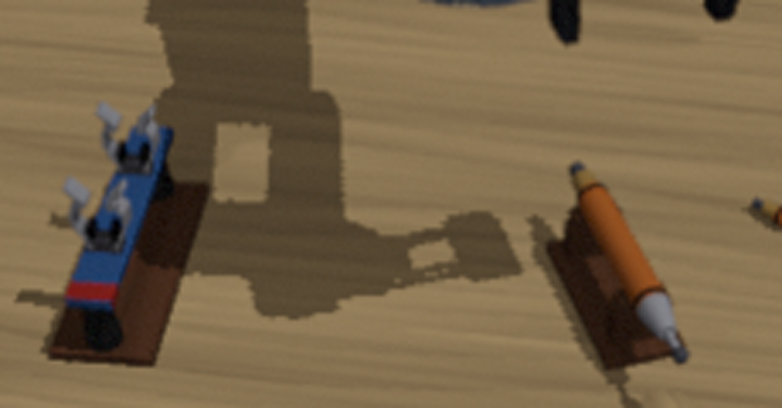

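```bash
python3 -m creep '[[[0,0,0],[0,0,1],1],[[0,0,0],[0,0,1],1],[[0,0,0],[0,0,1],1],[[0,0,0],[0,0,1],1],[[0,0,0],[0,0,1],1]]' >/dev/null; python3 -m creep '[[[0,0,0],[0,0,1],1],[[0,0,0],[0,0,1],1],[[0,0,0],[0,0,0.7],1],[[0,0,0],[0,0,0.4],1],[[0,0,0],[0,0,0],1]]'
python3 go.py .481 .166 .058 204.8
python3 - <<'E'
from m import *
f=cam('scene')
a=cv2.resize(f['color'][140:240,270:390],None,fx=5,fy=5,interpolation=2)
cv2.imwrite('pics/s2.png',a[:,:,::-1])
E
```

```text
clock: 3.65
ee_pos: [0.4781, 0.167, 0.0562]
ee_rot: [3.14, -0.004, -2.709]
contact_force: [0.3, -0.5, -0.4]
gripper_width: 0.088
t 3.65 pos [0.4781 0.167  0.0562] rot [ 179.91   -0.23 -155.19] F [ 0.3 -0.5 -0.4] M [ 0.03 -0.02  0.07] w 0.088
turn [ 0.015 -0.039  0.002] shift in target axes [-0.09  -0.086 -0.071]
```

View pics/s2.png

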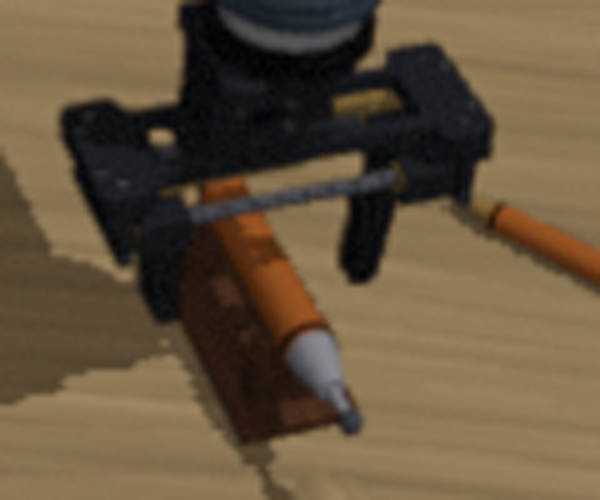

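Jaws straddle the barrel's middle with clear gaps both sides (left finger ≈(165,270), right ≈(360,240), barrel ≈(265,260) in the crop). Closing.

```bash
python3 -m creep '[[[0,0,0],[-0.09,-0.086,-0.07],0.2],[[0,0,0],[0,0,0],0],[[0,0,0],[0,0,0],-0.3],[[0,0,0],[0,0,0],-0.4],[[0,0,0],[0,0,0],-0.45]]' 15; python3 -m creep '[[[0,0,0],[0,0,0],-0.6],[[0,0,0],[0,0,0],-1],[[0,0,0],[0,0,0],-1],[[0,0,0],[0,0,0],-1],[[0,0,0],[0,0,0],-1]]' 15; python3 go.py .481 .166 .058 204.8
```

```text
clock: 4.12
ee_pos: [0.4837, 0.1653, 0.0606]
ee_rot: [-3.141, 0.001, -2.71]
contact_force: [-0.0, -0.1, 0.2]
gripper_width: 0.057
clock: 4.53
ee_pos: [0.4823, 0.1669, 0.0598]
ee_rot: [3.137, -0.0, -2.711]
contact_force: [-6.5, 22.1, 4.2]
gripper_width: 0.0235
t 4.5333 pos [0.4823 0.1669 0.0598] rot [ 1.7977e+02 -2.0000e-02 -1.5533e+02] F [-6.5 22.1  4.2] M [ 3.37  0.99 -0.06] w 0.0235
turn [ 0.039 -0.004 -0.022] shift in target axes [ 0.063 -0.011  0.073]
```

```bash
python3 -m creep '[[[0,0,0],[0,0.04,0],-1],[[0,0,0],[0,0.04,0],-1],[[0,0,0],[0,0,0],-1],[[0,0,0],[0,0,0],-1]]' 15; python3 go.py .481 .166 .058 204.8
```

```text
clock: 4.87
ee_pos: [0.4821, 0.1674, 0.0598]
ee_rot: [3.141, -0.0, -2.71]
contact_force: [-1.7, 4.5, 0.6]
gripper_width: 0.0234
t 4.8667 pos [0.4821 0.1674 0.0598] rot [ 1.7995e+02 -2.0000e-02 -1.5525e+02] F [-1.7  4.5  0.6] M [ 0.74  0.23 -0.03] w 0.0234
turn [ 0.008 -0.003 -0.008] shift in target axes [ 0.064 -0.033  0.073]
```

```bash
python3 -m creep '[[[0,0,0],[0,0.015,0],-1],[[0,0,0],[0,0,0],-1],[[0,0,0],[0,0,0],-1],[[0,0,0],[0,0,-0.2],-1],[[0,0,0],[0,0,-0.4],-1]]' 45; python3 -m creep '[[[0,0,0],[0,0,-0.6],-1],[[0,0,0],[0,0,-0.8],-1],[[0,0,0],[0,0,-1],-1],[[0,0,0],[0,0,-1],-1],[[0,0,0],[0,0,-1],-1]]'; python3 -m creep '[[[0,0,0],[0,0,-0.6],-1],[[0,0,0],[0,0,-0.2],-1],[[0,0,0],[0,0,0],-1],[[0,0,0],[0,0,0],-1]]';python3 go.py .504 -.1845 .2 183.2
python3 - <<'E'
from m import *
f=cam('scene');g=cam('top'); np.savez('l_s.npz',**f); np.savez('l_t.npz',**g)
p=proj(f,[.48,.167,.2])[0].astype(int); q=proj(g,[.48,.167,.2])[0].astype(int); print(p,q)
a=cv2.resize(f['color'][p[1]-50:p[1]+70,p[0]-60:p[0]+60],(400,400),interpolation=2)
b=cv2.resize(g['color'][q[1]-60:q[1]+60,q[0]-60:q[0]+60],(400,400),interpolation=2)
cv2.imwrite('pics/l1.png',np.hstack([a,b])[:,:,::-1])
E
```

```text
clock: 5.28
ee_pos: [0.481, 0.1668, 0.074]
ee_rot: [3.141, -0.003, -2.709]
contact_force: [0.5, -0.3, -3.2]
gripper_width: 0.0226
clock: 5.7
ee_pos: [0.482, 0.1669, 0.1867]
ee_rot: [-3.141, -0.0, -2.71]
contact_force: [0.5, 0.1, -3.9]
gripper_width: 0.0228
clock: 6.03
ee_pos: [0.4819, 0.1671, 0.2045]
ee_rot: [-3.142, -0.001, -2.71]
contact_force: [-0.2, 0.4, -3.9]
gripper_width: 0.0224
t 6.0333 pos [0.4819 0.1671 0.2045] rot [-1.8000e+02 -4.0000e-02 -1.5525e+02] F [-0.2  0.4 -3.9] M [ 0.1   0.02 -0.01] w 0.0224
turn [-2.000e-03 -6.000e-03  3.591e+00] shift in target axes [ -0.099 -14.093   0.18 ]
[327 141] [230 249]
```

View pics/l1.png

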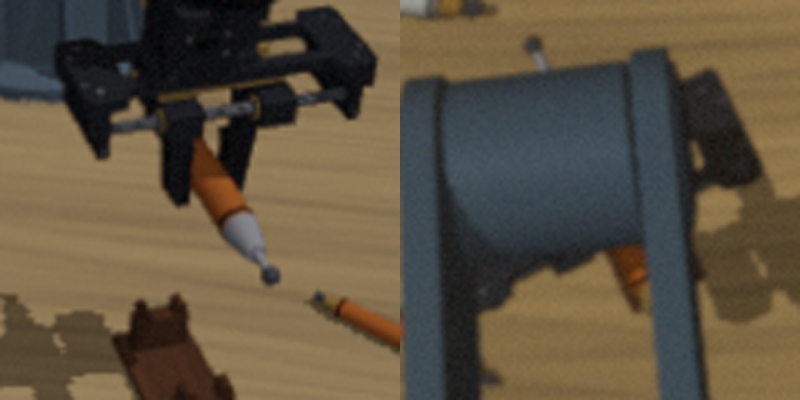

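Grinder is held level; burr ball at crop (270,275) in the scene view and (534,45) in the top view, rest empty. Now a close view of the rack.

Run:
```python
from m import *
f=cam('scene');g=cam('top')
def tri(a,b):
    u=cv2.undistortPoints(np.array([[a]],float),f['K'],f['D'])[0].T; v=cv2.undistortPoints(np.array([[b]],float),g['K'],g['D'])[0].T
    X=cv2.triangulatePoints(np.c_[f['R'],f['t']],np.c_[g['R'],g['t']],u,v).ravel(); return X[:3]/X[3]
print('burr ball',tri((347.65,173.15),(209.85,202.15)), 'to tcp', tri((347.65,173.15),(209.85,202.15))-ctrl.read_state()['ee_pos'])
a=cv2.resize(f['color'][140:230,150:215],None,fx=6.5,fy=6.5,interpolation=cv2.INTER_CUBIC)
b=cv2.resize(g['color'][195:285,360:405],None,fx=6.5,fy=6.5,interpolation=cv2.INTER_CUBIC)
im=np.hstack([a,b]); print(im.shape,a.shape); im=cv2.convertScaleAbs(im,alpha=1.6)
cv2.imwrite('pics/r1.png',im[:,:,::-1])
```

```text
burr ball [0.57976403 0.21082746 0.19896281] to tcp [ 0.09833283  0.04361786 -0.00453409]
(585, 714, 3) (585, 422, 3)
```

View pics/r1.png

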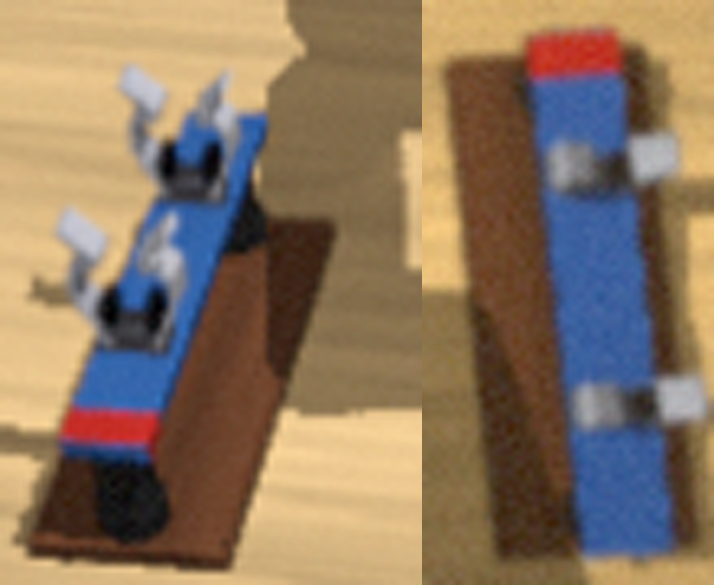

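Run:
```python
from m import *
f=cam('scene');g=cam('top')
S=lambda x,y:(150+(x+.5)/6.5-.5,140+(y+.5)/6.5-.5)
T=lambda x,y:(360+(x-422+.5)/6.5-.5,195+(y+.5)/6.5-.5)
r=ray(g,[T(529,36),T(617,30),T(579,553),T(672,551)],.062);print('top rail',r.round(4),r.mean(0))
for z in(.108,.114): 
  c=ray(g,[T(575,165),T(655,155),T(602,405),T(681,400)],z);print('clips',c.round(4),c.mean(0))
r=ray(f,[S(62,442),S(155,452),S(267,115)],.062);print('scene rail',r.round(4),'centre',(r[0]+r[2])/2, np.degrees(np.arctan2(*(r[1]-r[2])[1::-1])))
c=ray(f,[S(60,225),S(122,82)],.114);print('scene left tips(flare mid)',c)
c=ray(g,[T(548,165),T(678,155),T(573,405),T(706,398)],.116);print('top flare outer',c.round(4),c.mean(0))
```

```text
top rail [[ 0.5944 -0.1653  0.062 ]
 [ 0.5958 -0.1973  0.062 ]
 [ 0.4081 -0.1738  0.062 ]
 [ 0.4081 -0.2068  0.062 ]] [ 0.50160752 -0.18579562  0.062     ]
clips [[ 0.5422 -0.1702  0.108 ]
 [ 0.545  -0.1981  0.108 ]
 [ 0.4589 -0.1752  0.108 ]
 [ 0.46   -0.2024  0.108 ]] [ 0.50154237 -0.18645989  0.108     ]
clips [[ 0.5416 -0.169   0.114 ]
 [ 0.5444 -0.1967  0.114 ]
 [ 0.4587 -0.1739  0.114 ]
 [ 0.4598 -0.201   0.114 ]] [ 0.50113699 -0.1851529   0.114     ]
scene rail [[ 0.5974 -0.1931  0.062 ]
 [ 0.5972 -0.1593  0.062 ]
 [ 0.4077 -0.1739  0.062 ]] centre [ 0.50255867 -0.18350583  0.062     ] 4.394838561226867
scene left tips(flare mid) [[ 0.5432994  -0.20304991  0.114     ]
 [ 0.46074224 -0.20766764  0.114     ]]
top flare outer [[ 0.5417 -0.1593  0.116 ]
 [ 0.544  -0.2042  0.116 ]
 [ 0.4589 -0.1636  0.116 ]
 [ 0.4602 -0.209   0.116 ]] [ 0.50118947 -0.18403489  0.116     ]
```

```bash
python3 -m creep '[[[0,0,0.5],[0,0,0],-1],[[0,0,0.8],[0,0,0],-1],[[0,0,0.9],[0,0,0],-1],[[0,0,0.9],[0,0,0],-1],[[0,0,0.5],[0,0,0],-1]]' >/dev/null; python3 -m creep '[[[0,0,0],[0,-0.3,0],-1],[[0,0,0],[0,-0.6,0],-1],[[0,0,0],[0,-0.9,0],-1],[[0,0,0],[0,-1,0],-1],[[0,0,0],[0,-1,0],-1]]' >/dev/null;  python3 -m creep '[[[0,0,0],[0,-1,0],-1],[[0,0,0],[0,-1,0],-1],[[0,0,0],[0,-1,0],-1],[[0,0,0],[0,-1,0],-1],[[0,0,0],[0,-1,0],-1]]' >/dev/null; python3 -m creep '[[[0,0,0],[0,-1,0],-1],[[0,0,0],[0,-1,0],-1],[[0,0,0],[0,-0.9,0],-1],[[0,0,0],[0,-0.6,0],-1],[[0,0,0],[0,-0.3,0],-1]]'; python3 go.py .502 -.185 .16 183.1
```

```text
clock: 8.0
ee_pos: [0.4993, -0.1496, 0.2047]
ee_rot: [-3.141, -0.0, -3.087]
contact_force: [0.4, -0.1, -3.6]
gripper_width: 0.0222
t 8.0 pos [ 0.4993 -0.1496  0.2047] rot [-1.7997e+02 -2.0000e-02 -1.7686e+02] F [ 0.4 -0.1 -3.6] M [0.07 0.01 0.02] w 0.0222
turn [-0.005 -0.004  0.007] shift in target axes [-0.03  -1.42   1.789]
```

```bash
python3 -m creep '[[[0,0,0],[-0.03,-0.9,0],-1],[[0,0,0],[0,-0.5,0.3],-1],[[0,0,0],[0,0,0.6],-1],[[0,0,0],[0,0,0.5],-1],[[0,0,0],[0,0,0],-1]]' ; python3 -m creep '[[[0,0,0],[0,0,0],-1],[[0,0,0],[0,0,0],-1]]'>/dev/null; python3 go.py .502 -.185 .16 183.1
python3 - <<'E'
from m import *
f=cam('scene');g=cam('top')
a=cv2.resize(f['color'][100:220,140:240],None,fx=4.8,fy=4.8,interpolation=2)
b=cv2.resize(g['color'][190:310,350:415],None,fx=4.8,fy=4.8,interpolation=2); print(a.shape)
cv2.imwrite('pics/p1.png',cv2.convertScaleAbs(np.hstack([a,b]),alpha=1.6)[:,:,::-1])
E
```

```text
clock: 8.42
ee_pos: [0.5004, -0.181, 0.1666]
ee_rot: [3.138, -0.005, -3.086]
contact_force: [-0.4, 1.2, -4.7]
gripper_width: 0.0224
t 8.5833 pos [ 0.5025 -0.1819  0.1702] rot [-1.800e+02  1.000e-02 -1.768e+02] F [ 0.6 -0.5 -2.6] M [ 0.   -0.01 -0.01] w 0.0226
turn [-0.     0.002  0.017] shift in target axes [ 0.027 -0.124  0.41 ]
(576, 480, 3)
```

View pics/p1.png

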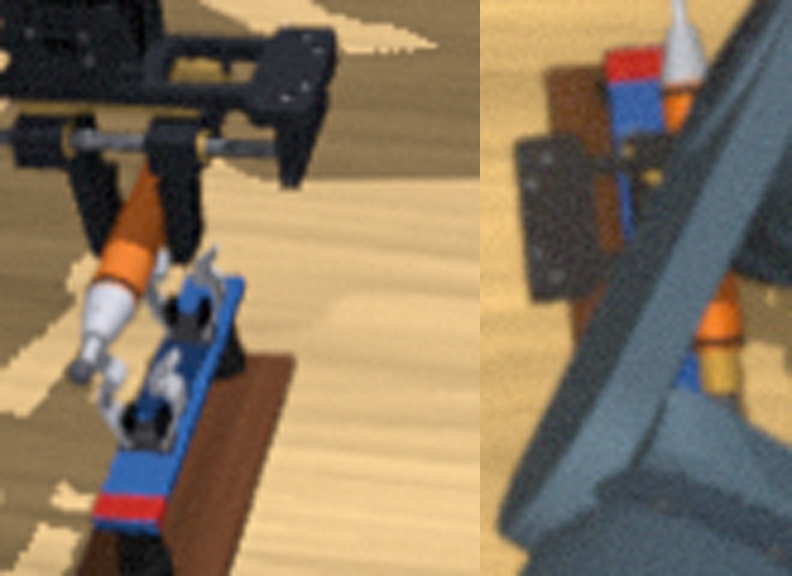

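Run:
```python
from m import *
f=cam('scene');g=cam('top')
S=lambda x,y:(140+(x+.5)/4.8-.5,100+(y+.5)/4.8-.5)
T=lambda x,y:(350+(x-480+.5)/4.8-.5,190+(y+.5)/4.8-.5)
z=ctrl.read_state()['ee_pos'][2]-.0048
r=ray(g,[T(683,88),T(720,343)],z+.012);print('rings top',r.round(4),r.mean(0),'dir',np.degrees(np.arctan2(*(r[0]-r[1])[1::-1])),np.linalg.norm(r[0]-r[1]))
r=ray(f,[S(124,281),S(128,290)],z+.008);print('front ring scene',r.round(4))
r=ray(f,[S(82,372)],z);print('burr scene',r.round(4))
```

```text
rings top [[ 0.5604 -0.1759  0.178 ]
 [ 0.4474 -0.186   0.178 ]] [ 0.50386761 -0.18090744  0.17802077] dir 5.107307710120248 0.11346592165828953
front ring scene [[ 0.5575 -0.1724  0.174 ]
 [ 0.5635 -0.1686  0.174 ]]
burr scene [[ 0.6117 -0.1746  0.166 ]]
```

```bash
python3 -m creep '[[[0,0,0],[0.08,-0.14,0.1],-1],[[0,0,0],[0,0,0.4],-1],[[0,0,0],[0,0,0.5],-1],[[0,0,0],[0,0,0.4],-1],[[0,0,0],[0,0,0.2],-1]]' 50; python3 -m creep '[[[0,0,0],[0,0,0.1],-1],[[0,0,0],[0,0,0],-1],[[0,0,0],[0,0,0],-1]]'; python3 go.py .5005 -.1855 .12 183.1
python3 - <<'E'
from m import *
f=cam('scene');g=cam('top')
a=cv2.resize(f['color'][120:220,140:240],None,fx=5.6,fy=5.6,interpolation=2)
cv2.imwrite('pics/p2.png',cv2.convertScaleAbs(a,alpha=1.6)[:,:,::-1])
E
```

```text
clock: 9.2
ee_pos: [0.4995, -0.1851, 0.1278]
ee_rot: [3.14, -0.002, -3.087]
contact_force: [-0.5, 0.4, -4.2]
gripper_width: 0.0224
clock: 9.45
ee_pos: [0.5007, -0.1857, 0.1276]
ee_rot: [-3.141, 0.0, -3.087]
contact_force: [-0.2, -0.1, -3.5]
gripper_width: 0.0228
t 9.45 pos [ 0.5007 -0.1857  0.1276] rot [-1.7999e+02  1.0000e-02 -1.7684e+02] F [-0.2 -0.1 -3.5] M [0.03 0.03 0.02] w 0.0228
turn [-0.001  0.001  0.009] shift in target axes [0.006 0.01  0.303]
```

View pics/p2.png

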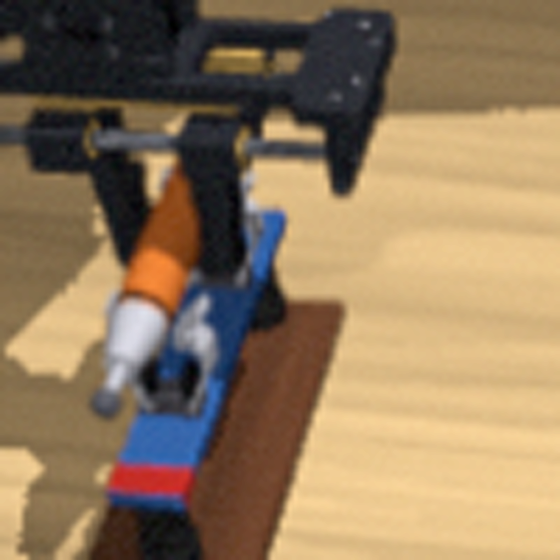

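Barrel hangs in line above the clips (front ring ≈(155,295), front clip ≈(175,360) in the crop). Pressing slowly.

```bash
python3 -m creep '[[[0,0,0],[0,0,0.08],-1],[[0,0,0],[0,0,0.08],-1],[[0,0,0],[0,0,0.08],-1],[[0,0,0],[0,0,0.04],-1],[[0,0,0],[0,0,0],-1]]'; python3 -m creep '[[[0,0,0],[0,0,0.06],-1],[[0,0,0],[0,0,0.06],-1],[[0,0,0],[0,0,0.06],-1],[[0,0,0],[0,0,0],-1]]'
```

```text
clock: 9.97
ee_pos: [0.5008, -0.1857, 0.1208]
ee_rot: [-3.141, 0.001, -3.086]
contact_force: [-0.0, 1.0, 1.5]
gripper_width: 0.0227
clock: 10.3
ee_pos: [0.5009, -0.1856, 0.1161]
ee_rot: [-3.141, 0.001, -3.087]
contact_force: [0.8, 2.4, 2.4]
gripper_width: 0.0223
```

```bash
python3 -m creep '[[[0,0,0],[0,0,0.06],-1],[[0,0,0],[0,0,0.06],-1],[[0,0,0],[0,0,0.06],-1],[[0,0,0],[0,0,0],-1]]'; python3 go.py .5005 -.1855 .12 183.1
```

```text
clock: 10.63
ee_pos: [0.5009, -0.1856, 0.1116]
ee_rot: [-3.142, 0.001, -3.087]
contact_force: [0.1, 2.7, 4.4]
gripper_width: 0.0225
t 10.6333 pos [ 0.5009 -0.1856  0.1116] rot [-1.8000e+02  5.0000e-02 -1.7685e+02] F [0.1 2.7 4.4] M [ 0.39 -0.12  0.03] w 0.0225
turn [-0.     0.008  0.009] shift in target axes [ 0.014  0.004 -0.336]
```

```bash
python3 -m creep '[[[0,0,0],[0,0.05,0.05],-1],[[0,0,0],[0,0,0.05],-1],[[0,0,0],[0,0,0.05],-1],[[0,0,0],[0,0,0],-1]]'; python3 -m creep '[[[0,0,0],[0,0,0.05],-1],[[0,0,0],[0,0,0.05],-1],[[0,0,0],[0,0,0.05],-1],[[0,0,0],[0,0,0],-1]]'
```

```text
clock: 10.97
ee_pos: [0.501, -0.1848, 0.1082]
ee_rot: [-3.141, 0.001, -3.086]
contact_force: [0.3, 1.4, 6.1]
gripper_width: 0.0221
clock: 11.3
ee_pos: [0.5011, -0.1849, 0.1047]
ee_rot: [-3.14, 0.001, -3.087]
contact_force: [-0.9, 1.8, 8.0]
gripper_width: 0.0223
```

```bash
python3 -m creep '[[[0,0,0],[0,0,0.05],-1],[[0,0,0],[0,0,0.05],-1],[[0,0,0],[0,0,0.05],-1],[[0,0,0],[0,0,0],-1]]'; python3 go.py .5005 -.1855 .12 183.1
```

```text
clock: 11.63
ee_pos: [0.5013, -0.185, 0.1011]
ee_rot: [-3.14, 0.002, -3.087]
contact_force: [-0.4, 2.3, 9.4]
gripper_width: 0.0219
t 11.6333 pos [ 0.5013 -0.185   0.1011] rot [-1.7992e+02  1.0000e-01 -1.7685e+02] F [-0.4  2.3  9.4] M [0.22 0.05 0.02] w 0.0219
turn [-0.014  0.016  0.009] shift in target axes [ 0.031 -0.018 -0.755]
```

```bash
python3 -m creep '[[[0,0,0],[0.02,0.04,0.05],-1],[[0,0,0],[0,0,0.05],-1],[[0,0,0],[0,0,0.04],-1],[[0,0,0],[0,0,0],-1]]'; python3 -m creep '[[[0,0,0],[0,0,0.04],-1],[[0,0,0],[0,0,0.04],-1],[[0,0,0],[0,0,0.04],-1],[[0,0,0],[0,0,0],-1]]'
```

```text
clock: 11.97
ee_pos: [0.5012, -0.1845, 0.0981]
ee_rot: [-3.139, 0.003, -3.087]
contact_force: [-0.5, 0.6, 10.2]
gripper_width: 0.022
clock: 12.3
ee_pos: [0.5013, -0.1846, 0.0952]
ee_rot: [-3.139, 0.003, -3.087]
contact_force: [-0.3, 0.7, 10.0]
gripper_width: 0.0222
```

```bash
python3 -m creep '[[[0,0,0],[0,0,0.04],-1],[[0,0,0],[0,0,0.04],-1],[[0,0,0],[0,0,0.04],-1],[[0,0,0],[0,0,0],-1]]'; python3 go.py .5005 -.1855 .12 183.1
```

```text
clock: 12.63
ee_pos: [0.5014, -0.1846, 0.0923]
ee_rot: [-3.139, 0.003, -3.087]
contact_force: [-0.0, 0.1, 11.6]
gripper_width: 0.0224
t 12.6333 pos [ 0.5014 -0.1846  0.0923] rot [-179.85    0.18 -176.85] F [-0.   0.1 11.6] M [0.15 0.02 0.05] w 0.0224
turn [-0.025  0.03   0.009] shift in target axes [ 0.037 -0.035 -1.11 ]
```

```bash
python3 -m creep '[[[0,0,0],[0,0,0.04],-1],[[0,0,0],[0,0,0.04],-1],[[0,0,0],[0,0,0],-1]]'|grep -E 'pos|force'; python3 -m creep '[[[0,0,0],[0,0,0.04],-1],[[0,0,0],[0,0,0.04],-1],[[0,0,0],[0,0,0],-1]]'|grep -E 'pos|force'
```

```text
ee_pos: [0.501, -0.1844, 0.0898]
contact_force: [0.6, -0.7, 5.7]
ee_pos: [0.5001, -0.1841, 0.0869]
contact_force: [-0.8, -1.4, 6.6]
```

```bash
python3 -m creep '[[[0,0,0],[0,0,0.04],-1],[[0,0,0],[0,0,0.04],-1],[[0,0,0],[0,0,0],-1]]'|grep -E 'pos|force'; python3 go.py .5005 -.1855 .12 183.1
```

```text
ee_pos: [0.5002, -0.1841, 0.0852]
contact_force: [-1.2, -2.1, 7.6]
t 13.3833 pos [ 0.5002 -0.1841  0.0852] rot [-1.7993e+02  3.0000e-02 -1.7684e+02] F [-1.2 -2.1  7.6] M [-0.08  0.16  0.01] w 0.0221
turn [-0.012  0.005  0.01 ] shift in target axes [-0.009 -0.056 -1.393]
```

A 6 N drop: snap felt. I'll press on to about 20 N to make sure both clips are through.

```bash
python3 -m creep '[[[0,0,0],[0,-0.03,0.05],-1],[[0,0,0],[0,0,0.05],-1],[[0,0,0],[0,0,0.05],-1],[[0,0,0],[0,0,0],-1]]'|grep -E 'pos|force'; python3 -m creep '[[[0,0,0],[0,0,0.05],-1],[[0,0,0],[0,0,0.05],-1],[[0,0,0],[0,0,0.05],-1],[[0,0,0],[0,0,0],-1]]'|grep -E 'pos|force'
```

```text
ee_pos: [0.5002, -0.1842, 0.0814]
contact_force: [-1.3, 1.9, 8.6]
ee_pos: [0.5002, -0.1843, 0.0778]
contact_force: [-1.5, 1.6, 9.9]
```

```bash
python3 -m creep '[[[0,0,0],[0,0,0.05],-1],[[0,0,0],[0,0,0.05],-1],[[0,0,0],[0,0,0.05],-1],[[0,0,0],[0,0,0],-1]]'|grep -E 'pos|force'; python3 go.py .5005 -.1855 .12 183.1
```

```text
ee_pos: [0.5002, -0.1843, 0.0742]
contact_force: [-2.6, 2.8, 11.0]
t 14.3833 pos [ 0.5002 -0.1843  0.0742] rot [-1.7999e+02  2.0000e-02 -1.7684e+02] F [-2.6  2.8 11. ] M [ 0.47  0.34 -0.  ] w 0.0223
turn [-0.002  0.003  0.009] shift in target axes [-0.01  -0.05  -1.831]
```

```bash
python3 -m creep '[[[0,0,0],[0,0.02,0.05],-1],[[0,0,0],[0,0,0.05],-1],[[0,0,0],[0,0,0.05],-1],[[0,0,0],[0,0,0],-1]]'|grep -E 'pos|force'; python3 -m creep '[[[0,0,0],[0,0,0.05],-1],[[0,0,0],[0,0,0.05],-1],[[0,0,0],[0,0,0.05],-1],[[0,0,0],[0,0,0],-1]]'|grep -E 'pos|force'
```

```text
ee_pos: [0.5002, -0.1842, 0.0708]
contact_force: [-4.1, 0.4, 12.1]
ee_pos: [0.5003, -0.1842, 0.0672]
contact_force: [-3.4, 1.1, 15.6]
```

```bash
python3 -m creep '[[[0,0,0],[0,0,0.05],-1],[[0,0,0],[0,0,0.04],-1],[[0,0,0],[0,0,0],-1]]'|grep -E 'pos|force'; python3 go.py .5005 -.1855 .0988 183.1
```

```text
ee_pos: [0.5003, -0.1842, 0.065]
contact_force: [-4.1, 1.0, 16.2]
t 15.3 pos [ 0.5003 -0.1842  0.065 ] rot [-1.7994e+02  2.0000e-02 -1.7684e+02] F [-4.1  1.  16.2] M [ 0.33  0.69 -0.03] w 0.0221
turn [-0.009  0.004  0.011] shift in target axes [-0.007 -0.052 -1.351]
```

```bash
python3 -m creep '[[[0,0,0],[0,0,-0.2],-1],[[0,0,0],[0,0,-0.25],-1],[[0,0,0],[0,0,-0.3],-1],[[0,0,0],[0,0,-0.25],-1],[[0,0,0],[0,0,-0.1],-1]]'|grep -E 'pos|force'; python3 -m creep '[[[0,0,0],[0,0,-0.05],-1],[[0,0,0],[0,0,0],-1],[[0,0,0],[0,0,0],-1]]'|grep -E 'pos|force';  python3 go.py .5005 -.1855 .0988 183.1
python3 - <<'E'
from m import *
f=cam('scene')
a=cv2.resize(f['color'][130:220,140:230],None,fx=6,fy=6,interpolation=2)
cv2.imwrite('pics/p3.png',cv2.convertScaleAbs(a,alpha=1.6)[:,:,::-1])
E
```

```text
ee_pos: [0.5001, -0.1841, 0.092]
contact_force: [0.6, -2.9, 0.9]
ee_pos: [0.5001, -0.1841, 0.0928]
contact_force: [2.0, -3.5, 4.1]
t 15.9667 pos [ 0.5001 -0.1841  0.0928] rot [-1.7995e+02  3.0000e-02 -1.7685e+02] F [ 2.  -3.5  4.1] M [-0.47 -0.05 -0.04] w 0.0224
turn [-0.008  0.006  0.009] shift in target axes [-0.011 -0.057 -0.241]
```

View pics/p3.png

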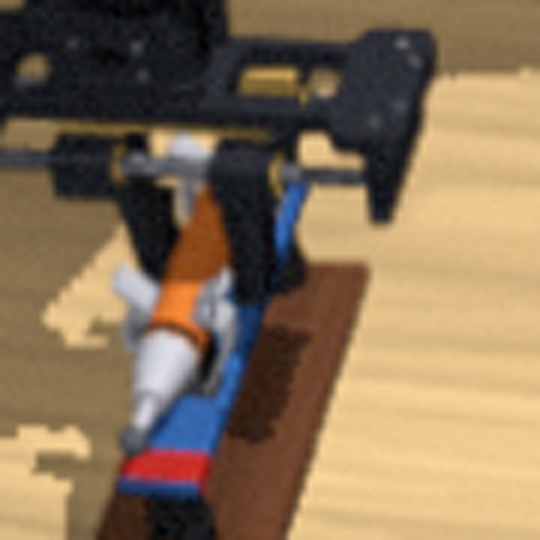

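Front clip closed round the barrel; relieving the remaining load before release.

```bash
python3 -m creep '[[[0,0,0],[0,-0.03,-0.1],-1],[[0,0,0],[0,0,-0.08],-1],[[0,0,0],[0,0,0],-1],[[0,0,0],[0,0,0],-1]]'|grep -E 'pos|force';  python3 go.py .5005 -.1855 .0988 183.1
```

```text
ee_pos: [0.5001, -0.1842, 0.097]
contact_force: [3.3, -1.5, 1.0]
t 16.35 pos [ 0.5001 -0.1842  0.097 ] rot [ 1.7998e+02  1.0000e-02 -1.7684e+02] F [ 3.3 -1.5  1. ] M [-0.09 -0.4  -0.03] w 0.0222
turn [0.003 0.002 0.009] shift in target axes [-0.015 -0.053 -0.072]
```

```bash
python3 -m creep '[[[0,0,0],[0,0,0],-1],[[0,0,0],[0,0,0],-0.45],[[0,0,0],[0,0,0],-0.4],[[0,0,0],[0,0,0],-0.2],[[0,0,0],[0,0,0],0]]' 10|grep -E 'pos|force|wid'; python3 -m creep '[[[0,0,0],[0,0,0],0.2],[[0,0,0],[0,0,0],0.2],[[0,0,0],[0,0,-0.3],0.2],[[0,0,0],[0,0,-0.7],0.2],[[0,0,0],[0,0,-1],0.2]]'|grep -E 'pos|force|wid'; python3 -m creep '[[[0,0,0],[0,0,-1],0.2],[[0,0,0],[0,0,-1],0.2],[[0,0,0],[0,0,-1],0.2],[[0,0,0],[0,0,-0.8],0.2],[[0,0,0],[0,0,-0.3],0.2]]'|grep -E 'pos|force|wid'; python3 -m creep '[[[0,0,0],[0,0.5,0],0.2],[[0,0,0],[0,1,0],0.2],[[0,0,0],[0,1,0],0.2],[[0,0,0],[0,1,0],0.2],[[0,0,0],[0,1,0],0.2]]'|grep -E 'pos|force|wid'; python3 -m creep '[[[0,0,0],[0,1,0],0.2],[[0,0,0],[0,1,0],0.2],[[0,0,0],[0,1,0],0.2],[[0,0,0],[0,1,0],0.2],[[0,0,0],[0,0.5,0],0.2]]'|grep -E 'pos|force|wid'
python3 - <<'E'
from m import *
f=cam('scene');g=cam('top')
a=cv2.resize(f['color'][130:230,145:205],None,fx=5.8,fy=5.8,interpolation=cv2.INTER_CUBIC)
b=cv2.resize(g['color'][188:288,360:410],None,fx=5.8,fy=5.8,interpolation=cv2.INTER_CUBIC); print(a.shape,b.shape)
cv2.imwrite('pics/e1.png',cv2.convertScaleAbs(np.hstack([a,b]),alpha=1.6)[:,:,::-1])
E
```

```text
ee_pos: [0.4992, -0.1839, 0.0963]
contact_force: [0.9, -0.0, 0.4]
gripper_width: 0.0377
ee_pos: [0.4985, -0.1835, 0.146]
contact_force: [-0.3, -0.4, 0.7]
gripper_width: 0.0528
ee_pos: [0.5012, -0.1852, 0.2536]
contact_force: [0.6, 0.9, 0.2]
gripper_width: 0.0531
ee_pos: [0.4924, -0.0699, 0.2476]
contact_force: [0.5, 0.8, 0.1]
gripper_width: 0.0526
ee_pos: [0.4857, 0.0435, 0.2476]
contact_force: [0.0, 0.5, -0.4]
gripper_width: 0.053
(580, 348, 3) (580, 290, 3)
```

View pics/e1.png

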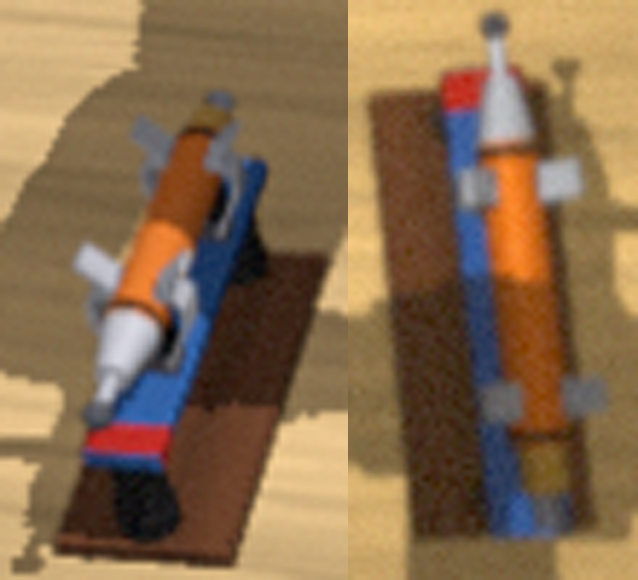

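Run:
```python
from m import *
f=cam('scene');g=cam('top')
S=lambda x,y:(145+(x+.5)/5.8-.5,130+(y+.5)/5.8-.5)
T=lambda x,y:(360+(x-348+.5)/5.8-.5,188+(y+.5)/5.8-.5)
r=ray(g,[T(508,148),T(542,436)],.106);print('rings',r.round(4),r.mean(0),np.linalg.norm(r[0]-r[1]),np.degrees(np.arctan2(*(r[0]-r[1])[1::-1])))
c=ray(g,[T(477,187),T(559,179),T(503,400),T(586,395)],.115);print('clips',c.round(4),c.mean(0))
def tri(a,b):
    u=cv2.undistortPoints(np.array([[a]],float),f['K'],f['D'])[0].T; v=cv2.undistortPoints(np.array([[b]],float),g['K'],g['D'])[0].T
    X=cv2.triangulatePoints(np.c_[f['R'],f['t']],np.c_[g['R'],g['t']],u,v).ravel(); return X[:3]/X[3]
print('burr',tri(S(97,411),T(494,24)),'fit end',tri(S(221,99),T(552,525)))
for n,k in(('scene',f),('top',g)):
    d=cv2.absdiff(k['color'],np.load(n+'0.npz')['color']).max(2)
    for nm,P in(('mallet',(.69,.19)),):pass
    b=dict(scene=dict(mallet=(305,240,350,305),tin=(222,250,270,300),marble=(112,238,160,282)),top=dict(mallet=(205,128,240,166),tin=(275,128,311,165),marble=(372,132,410,162)))[n]
    print(n,{q:int((d[v[1]:v[3],v[0]:v[2]]>45).sum()) for q,v in b.items()})
s=ctrl.read_state();print(s['clock'],s['joint_vel'].round(3))
```

```text
rings [[ 0.5578 -0.1806  0.106 ]
 [ 0.4456 -0.1878  0.106 ]] [ 0.50170797 -0.18416455  0.106     ] 0.11248159382856465 3.663980905919807
clips [[ 0.5419 -0.1659  0.115 ]
 [ 0.5442 -0.1977  0.115 ]
 [ 0.4595 -0.1716  0.115 ]
 [ 0.4606 -0.2034  0.115 ]] [ 0.50155858 -0.1846752   0.115     ]
burr [ 0.60830767 -0.17885561  0.09631983] fit end [ 0.4110831  -0.19064302  0.09622674]
scene {'mallet': 0, 'tin': 0, 'marble': 0}
top {'mallet': 0, 'tin': 0, 'marble': 0}
18.6333 [-0.027  0.002 -0.01   0.001  0.002 -0.003]
```

```bash
python3 -c "
from station import order; print(order.job_done())"
```

```text
the job is handed in; nothing more can be done
None
```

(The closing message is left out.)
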